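Carry a sequence of valve cartridges from the carrier track to the test rack

ROBOT

A 6-joint arm with a two-finger parallel gripper is mounted at the origin on a cart in front of the work surface, level with it; the furniture and walls round the work are solid. World frame = base frame: x ahead of the robot, y to its left, z up, the work surface at z = 0. Lengths are in m, angles in rad, forces in N, time in s.
With the tool pointing down it reaches from about 0.15 to 0.775 m from the base axis. Payload 6.1 kg.
Tool frame: the origin (TCP) lies on the front face of the gripper's body, between the roots of the fingers; the fingertips stand 73 mm ahead of it and the grasp point (between the pads) lies 54 mm ahead of it (robot.tips_ahead is the distance from the TCP to the fingertips, in m); z points along the fingers, y is the direction in which the jaws open and shut (so a half turn about z gives the same grasp; the last joint's range is limited). The gripper opens to 85 mm and grips with 20 to 120 N. Pads are 22 mm wide; open, the fingers measure 114 mm over their backs; the gripper's body (76 mm by 85 mm) begins 54 mm behind the grasp point. The pads swing forward as they close: fully open they stand 13 mm farther back than shut.
Start: joints at [-1.291, 0.126, -0.04, 1.405, 0, 1.571], TCP at [0.145, -0.505, 0.304] pointing down, gripper open.
Joint ranges: [-2.72, 2.72], [-0.95, 1.95], [-1.27, 1.35], [-1.78, 2.02], [-1.46, 1.47], [-3.14, 3.14]. Speed limits (rad/s): [2.39, 2.39, 3.01, 3.14, 3.14, 3.14].

INTERFACE

Orientations are given as a 3x3 rotation matrix whose columns are the frame's x, y, z axes.
In Python, from cell import robot gives the robot as it stands. The module is installed in compiled form; this text tells all that it offers. Calls block until the motion is done:
- robot.reach(position, orientation): joint-space move of the TCP to a pose.
- robot.move_straight(position, rotation=None, v=0.15, f_stop=None): straight line of the TCP; rotation=None keeps the orientation; v is the mean speed in m/s. With f_stop (N) it stops when the force on the tool has changed by that much, and returns True; else False.
- robot.goto_joints(angles): joint-space move.
- robot.gripper_to(opening): finger opening in m; the grip force is fixed at half the most; returns when the fingers have stopped.
- robot.sleep(seconds).
- robot.solve_ik(position, orientation): joint angles nearest the present ones, or None.
- robot.sense(): the state.
- robot.get_image(name): name is "scene" or "top" or "wrist"; returns the picture (420x560x3 uint8, red, green, blue); there is no depth.
- robot.calibration(name): a dict with "fx", "fy", "cx", "cy" (pixels), "position" and "rotation" of the camera in the world. Camera axes: x right, y up, looking along -z (the intrinsics and any distortion apply to the point x, -y, -z); pixel columns grow to the right and rows downward; lengths in m; the calibration is good to about 2 mm. A picture is of the moment at which its call begins: read the wrist's pose just before it. calibration takes no time and is no camera call; for the wrist camera it gives the pose at the moment of the call.
A pose or a line that the arm cannot do raises robot.PlanningError and nothing moves.
- robot.finish_job(): hands the job in, once; it reports no verdict.
The state is a dict: "t": time; "qpos": joint angles; "qvel": joint speeds; "joint_efforts": joint torques, N m; "position": TCP position; "eef_rot": TCP orientation; "wrist_force": force on the tool from outside, world axes, zero at the start; "wrist_torque": the same for the moment, N m; "width": finger opening in m.
Only numpy, scipy, OpenCV 4.12 (cv2) and the standard library are available. Lean on these libraries where they do the work, as an engineer would, in place of code of your own. Each camera call takes 0.05 s, during which the arm holds its last target.

TASK

The four valve cartridges with coloured caps have come from the press in the order in which they are to be tested, standing in a row in the black carriers on the short track. Move them all into the grey test rack, one to each hole and in the same order from left to right (as seen from the robot) as they stood on the track, so that the test records match. Leave each upright with its flange resting flat on the rack plate; set them down, do not drop or lay down any of them.

Things in the scene. Friction and masses are not known exactly. Their poses are not given: they have to be found in the camera images.
- cartridge_red: Valve cartridge, red cap, 160 g, 74.5 mm tall, round about its z axis (up). Origin: tip of its nose, at the bottom. Upward from there: steel nose, 11 mm dia at the tip, 20 mm dia from 13 to 30 mm; round flange 36 mm dia, 30 to 34 mm; brass hexagon 30 mm over corners, to 43 mm; ribbed red cap 24 mm dia, 43 to 73 mm: grip it there.
- cartridge_yellow: Valve cartridge, yellow cap, 160 g, 74.5 mm tall, round about its z axis (up). Origin: tip of its nose, at the bottom. Upward from there: steel nose, 11 mm dia at the tip, 20 mm dia from 13 to 30 mm; round flange 36 mm dia, 30 to 34 mm; brass hexagon 30 mm over corners, to 43 mm; ribbed yellow cap 24 mm dia, 43 to 73 mm: grip it there.
- cartridge_blue: Valve cartridge, blue cap, 160 g, 74.5 mm tall, round about its z axis (up). Origin: tip of its nose, at the bottom. Upward from there: steel nose, 11 mm dia at the tip, 20 mm dia from 13 to 30 mm; round flange 36 mm dia, 30 to 34 mm; brass hexagon 30 mm over corners, to 43 mm; ribbed blue cap 24 mm dia, 43 to 73 mm: grip it there.
- cartridge_green: Valve cartridge, green cap, 160 g, 74.5 mm tall, round about its z axis (up). Origin: tip of its nose, at the bottom. Upward from there: steel nose, 11 mm dia at the tip, 20 mm dia from 13 to 30 mm; round flange 36 mm dia, 30 to 34 mm; brass hexagon 30 mm over corners, to 43 mm; ribbed green cap 24 mm dia, 43 to 73 mm: grip it there.
- carrier_red: Fixed carrier in which the red cartridge starts; the four are alike: black, round, 51 mm dia, 36 mm high, bore 22 mm dia and 31 mm deep. Origin: centre of its underside, 20 mm above the bench; the cartridge's origin is 6 mm above that. The four stand in a row, 58 mm apart, on an aluminium track (270 mm long) and show the order in which the cartridges came.
- carrier_yellow: Fixed carrier in which the yellow cartridge starts; the four are alike: black, round, 51 mm dia, 36 mm high, bore 22 mm dia and 31 mm deep. Origin: centre of its underside, 20 mm above the bench; the cartridge's origin is 6 mm above that. The four stand in a row, 58 mm apart, on an aluminium track (270 mm long) and show the order in which the cartridges came.
- carrier_blue: Fixed carrier in which the blue cartridge starts; the four are alike: black, round, 51 mm dia, 36 mm high, bore 22 mm dia and 31 mm deep. Origin: centre of its underside, 20 mm above the bench; the cartridge's origin is 6 mm above that. The four stand in a row, 58 mm apart, on an aluminium track (270 mm long) and show the order in which the cartridges came.
- carrier_green: Fixed carrier in which the green cartridge starts; the four are alike: black, round, 51 mm dia, 36 mm high, bore 22 mm dia and 31 mm deep. Origin: centre of its underside, 20 mm above the bench; the cartridge's origin is 6 mm above that. The four stand in a row, 58 mm apart, on an aluminium track (270 mm long) and show the order in which the cartridges came.
- rack: Empty fixed test rack: grey plate 74 x 236 mm on pillars, grab bars at its ends. Origin: centre of its underside; z up; y along its length, to the robot's left within 0.22 rad. Plate top 50 mm above the origin, with four 25 mm through holes at x = 0, y = +87, +29, -29, -87 mm (left to right). Seated, a cartridge's origin is 20 mm above the rack's.
Things that resemble listed ones, but are neither listed nor needed, are in the scene too. What is shaped like the cartridge_green but orange or pink is not meant.

How it is judged:
By the outcome, as a careful person would: the job done as asked, in the order asked, and still so for the second after the job is handed in, with the robot touching nothing.
It also fails if it takes over 93 s, if anything falls off the work surface, if the arm or the gripper's body presses on something with over 40 N, if the wrist force passes 120 N, or if a joint passes its speed limit or range.

## Working session

There is one attempt and no reset: what is moved stays moved. The work goes in short steps, each a Python script; the robot and the scene stay as the last script left them, time stands still between calls to the robot, and variables do not carry over. Pictures are saved under pics/ and viewed, and the job is handed in when it is done.

```bash
mkdir -p pics
python3 - <<'E'
from cell import robot
import cv2
for n in ("scene","top","wrist"):
    im=robot.get_image(n); cv2.imwrite(f"pics/{n}0.png",cv2.cvtColor(im,cv2.COLOR_RGB2BGR))
    c=robot.calibration(n); print(n,c)
s=robot.sense(); print(s["t"],s["position"],s["eef_rot"],s["width"])
E
```

```text
scene {'fx': 454.6082352426755, 'fy': 454.6082352426755, 'cx': 270.87100045147594, 'cy': 209.35917766914656, 'position': array([-0.11832269,  0.60661295,  0.42352312]), 'rotation': array([[-0.59247851,  0.3664906 , -0.71739379],
       [-0.80544877, -0.25304237,  0.53593081],
       [ 0.01488258,  0.89535144,  0.44511157]])}
top {'fx': 437.77287644288623, 'fy': 437.77287644288623, 'cx': 275.25245648992484, 'cy': 208.4446194114118, 'position': array([0.3196649 , 0.17375649, 0.88889507]), 'rotation': array([[ 1.05652876e-02,  9.78382986e-01, -2.06531131e-01],
       [-9.99943805e-01,  1.05176894e-02, -1.32844615e-03],
       [ 8.72501190e-04,  2.06533561e-01,  9.78439128e-01]])}
wrist {'fx': 367.01639591692907, 'fy': 367.01639591692907, 'cx': 286.74706060837104, 'cy': 203.7703462146658, 'position': array([ 0.21973382, -0.48297139,  0.37342822]), 'rotation': array([[ 2.75221100e-01,  9.16825263e-01,  2.89283225e-01],
       [-9.61380789e-01,  2.62644160e-01,  8.22497652e-02],
       [-5.69886910e-04, -3.00748206e-01,  9.53703409e-01]])}
0.15 [ 0.14488897 -0.50436157  0.30330849] [[ 9.61130074e-01  2.76095730e-01 -3.60025098e-04]
 [ 2.76095964e-01 -9.61129337e-01  1.19012844e-03]
 [-1.74413045e-05 -1.24326971e-03 -9.99999227e-01]] 0.08549370945435672
```

View pics/top0.png

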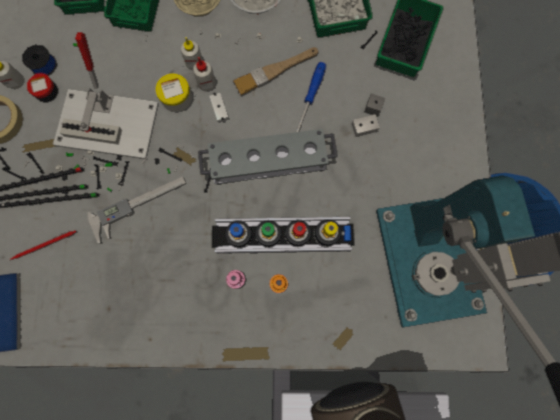

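View pics/scene0.png

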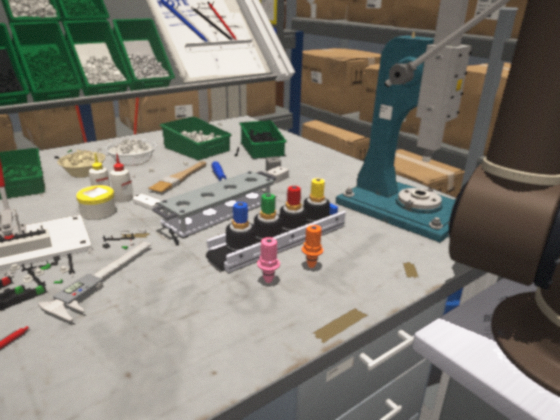

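View pics/wrist0.png

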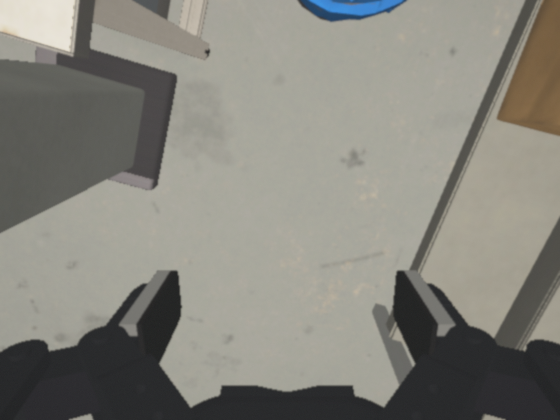

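The top view shows the track with, left to right, blue (237,230), green (268,230), red (298,230) and yellow (330,229). The empty grey rack is above it, with holes at (225,158), (253,155), (281,151) and (310,148).

Look-alikes:
- Pink cartridge at (236,279) and orange cartridge at (279,283), both excluded by the task.
- Red-capped bottle at (203,68), yellow tin at (172,90) and red knob at (40,86). None of these are on the track.

The teal press on the right stands between the arm and the work. I'll crop in and measure.

```bash
cat > h.py <<'E'
import numpy as np, cv2
def ray(c,u,v):
    d=np.array([(u-c["cx"])/c["fx"],-(v-c["cy"])/c["fy"],-1.0]); d=c["rotation"]@d
    return np.array(c["position"]),d/np.linalg.norm(d)
def onz(c,u,v,z):
    p,d=ray(c,u,v); return p+d*(z-p[2])/d[2]
def tri(c1,a,c2,b):
    p,d=ray(c1,*a);q,e=ray(c2,*b)
    s=np.linalg.lstsq(np.c_[d,-e],q-p,rcond=None)[0]
    A,B=p+d*s[0],q+e*s[1]; return (A+B)/2,np.linalg.norm(A-B)
def proj(c,P):
    x=c["rotation"].T@(np.asarray(P,float)-c["position"]); return np.array([c["cx"]+c["fx"]*x[0]/-x[2],c["cy"]-c["fy"]*x[1]/-x[2]])
E
python3 - <<'E'
from cell import robot
from h import *
T=robot.calibration("top");S=robot.calibration("scene");W=robot.calibration("wrist")
t=cv2.imread("pics/top0.png");s=cv2.imread("pics/scene0.png")
cv2.imwrite("pics/tc.png",cv2.resize(t[125:295,190:360],None,fx=3.5,fy=3.5,interpolation=cv2.INTER_CUBIC))
cv2.imwrite("pics/sc.png",cv2.resize(s[150:290,130:360],None,fx=3.4,fy=3.4,interpolation=cv2.INTER_CUBIC))
cv2.imwrite("pics/sp.png",cv2.resize(s[0:250,320:560],None,fx=2.4,fy=2.4,interpolation=cv2.INTER_CUBIC))
for p in [(378,210),(480,200),(487,312),(403,325)]: print("base",onz(T,*p,0.02).round(3))
print("pivot",tri(T,(458,230),S,(400,72)))
# lever line: plane intersect
def plane(c,a,b):
    p,d=ray(c,*a);_,e=ray(c,*b);n=np.cross(d,e);n/=np.linalg.norm(n);return n,n@p
n1,k1=plane(T,(462,225),(555,385));n2,k2=plane(S,(405,66),(500,0))
dr=np.cross(n1,n2);dr/=np.linalg.norm(dr)
for z in (.3,.4,.5,.55,.6): print("lever z",z,np.linalg.solve(np.array([n1,n2,[0,0,1]]),[k1,k2,z]).round(3))
print("top555,385", [onz(T,555,385,z).round(3) for z in(.3,.4,.5)])
for p in [(500,180),(560,180),(560,290),(470,290)]: print("top z.4",onz(T,*p,.4).round(3))
for p in [(180,75),(155,185),(40,50),(140,95)]: print("wr",onz(W,*p,0).round(3),onz(W,*p,.1).round(3))
E
```

```text
base [ 0.502 -0.033  0.02 ]
base [ 0.525 -0.242  0.02 ]
base [ 0.303 -0.236  0.02 ]
base [ 0.277 -0.073  0.02 ]
pivot (array([ 0.41974703, -0.08050635,  0.28456254]), np.float64(0.0014720985831983193))
lever z 0.3 [ 0.41  -0.087  0.3  ]
lever z 0.4 [ 0.282 -0.099  0.4  ]
lever z 0.5 [ 0.155 -0.111  0.5  ]
lever z 0.55 [ 0.091 -0.116  0.55 ]
lever z 0.6 [ 0.027 -0.122  0.6  ]
top555,385 [array([ 0.219, -0.182,  0.3  ]), array([ 0.236, -0.122,  0.4  ]), array([ 0.253, -0.061,  0.5  ])]
top z.4 [ 0.459 -0.085  0.4  ]
top z.4 [ 0.46  -0.155  0.4  ]
top z.4 [ 0.335 -0.139  0.4  ]
top z.4 [ 0.334 -0.04   0.4  ]
wr [ 0.203 -0.381  0.   ] [ 0.207 -0.408  0.1  ]
wr [ 0.088 -0.376  0.   ] [ 0.123 -0.405  0.1  ]
wr [ 0.189 -0.25   0.   ] [ 0.197 -0.312  0.1  ]
wr [ 0.174 -0.347 -0.   ] [ 0.186 -0.383  0.1  ]
```

View pics/tc.png

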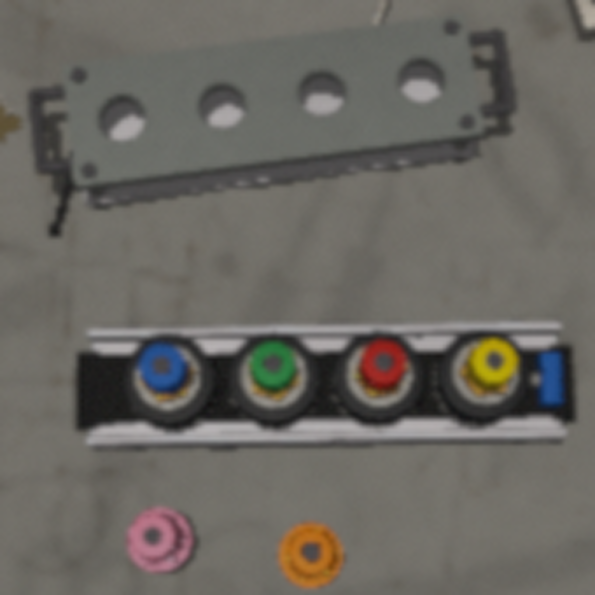

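View pics/sc.png

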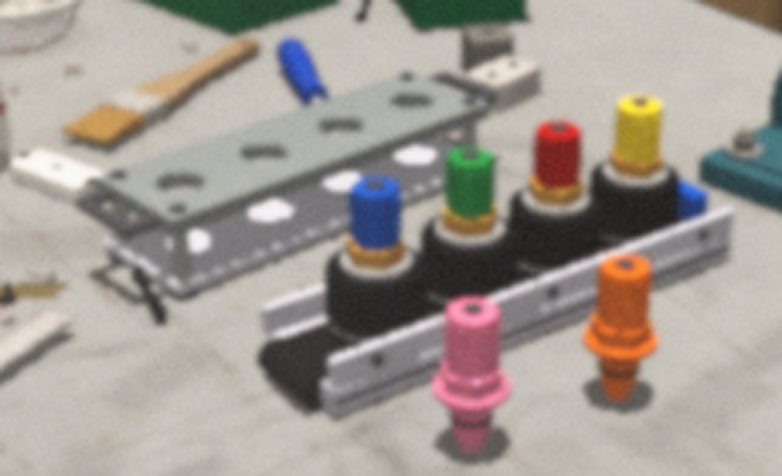

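View pics/sp.png

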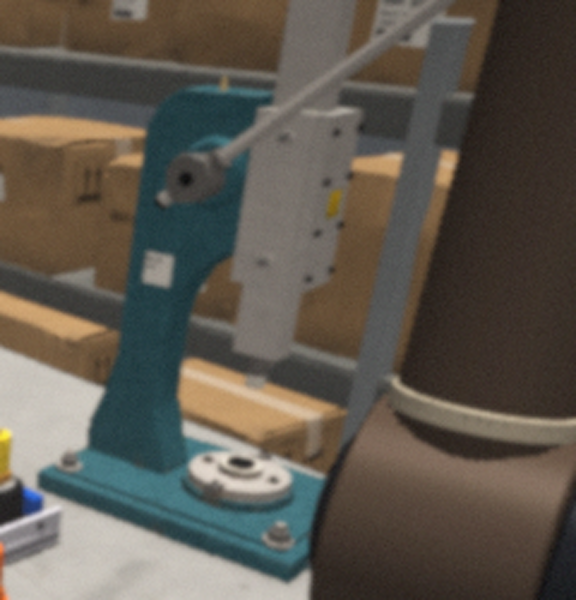

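The crop confirms the order: blue, green, red, yellow on the track, with pink and orange standing loose in front. The press, and its lever reaching back towards the robot at z ≈ 0.3–0.5, lie across the arm's swing. I'll identify the arm geometry from IK queries so I can plan a clear transit.

Run:
```python
from cell import robot
from h import *
from scipy.optimize import least_squares
s=robot.sense(); R0=np.array(s["eef_rot"]);q0=np.array(s["qpos"]);print(q0.round(3))
# tool down, azimuth a: canonical
def Rz(a): return np.array([[np.cos(a),-np.sin(a),0],[np.sin(a),np.cos(a),0],[0,0,1]])
Rd=np.array([[0,1,0],[1,0,0],[0,0,-1.]])
az=np.arctan2(s["position"][1],s["position"][0]);print("az",az,(Rz(-az)@R0).round(3))
R=Rz(-az)@R0
D=[]
for r in np.arange(.1,.8,.05):
  for z in np.arange(.05,.8,.05):
    for p in (-.6,-.3,0,.3,.6,1.2):
      c,sn=np.cos(p),np.sin(p); Ry=np.array([[c,0,-sn],[0,1,0],[sn,0,c]]) # tilt
      q=robot.solve_ik([r*np.cos(az),r*np.sin(az),z],Rz(az)@Ry@R)
      if q is not None:D.append((r,z,p,*q))
D=np.array(D);print(len(D));np.save("ik.npy",D)
print(D[::40].round(3))
print("sum234 vs p",np.polyfit(D[:,2],D[:,4:7].sum(1) if 0 else D[:,4]+D[:,5]+D[:,6],1))
```

```text
[-1.291  0.126 -0.04   1.405 -0.     1.571]
az -1.291057088511731 [[ 0.     1.    -0.001]
 [ 1.    -0.    -0.   ]
 [-0.    -0.001 -1.   ]]
780
[[ 0.1    0.05  -0.6   -1.291 -0.038 -0.98   1.229 -0.     1.571]
 [ 0.15   0.15   0.    -1.291 -0.61  -0.912  1.27  -0.     1.571]
 [ 0.2    0.15   0.    -1.291 -0.487 -0.864  1.195 -0.     1.571]
 [ 0.25   0.05   0.    -1.291 -0.274 -0.985  0.862 -0.     1.571]
 [ 0.25   0.5    0.    -1.291 -0.291  0.031  1.894 -0.     1.571]
 [ 0.3    0.3    0.6   -1.291 -0.748 -0.762  0.959 -0.     1.571]
 [ 0.35   0.15  -0.6   -1.291  0.279 -0.343  1.55  -0.     1.571]
 [ 0.35   0.55   1.2   -1.291 -0.875 -0.596  0.651 -0.     1.571]
 [ 0.4    0.3    0.3   -1.291 -0.321 -0.481  1.112 -0.     1.571]
 [ 0.45   0.05   0.3   -1.291 -0.057 -0.859  0.469 -0.     1.571]
 [ 0.45   0.45   0.    -1.291  0.03   0.181  1.722 -0.     1.571]
 [ 0.5    0.2    0.3   -1.291 -0.098 -0.533  0.838 -0.     1.571]
 [ 0.5    0.65   0.3   -1.291  0.149  0.796  1.919 -0.     1.571]
 [ 0.55   0.35  -0.3   -1.291  0.401  0.383  1.854 -0.     1.571]
 [ 0.6    0.1    0.3   -1.291  0.161 -0.498  0.613 -0.     1.571]
 [ 0.6    0.5    0.6   -1.291 -0.089  0.032  1.094 -0.     1.571]
 [ 0.65   0.25   1.2   -1.291 -0.099 -0.951 -0.48  -0.     1.571]
 [ 0.7    0.1   -0.3   -1.291  0.742  0.39   1.52  -0.     1.571]
 [ 0.7    0.55   0.3   -1.291  0.447  0.934  1.76  -0.     1.571]
 [ 0.75   0.35   0.6   -1.291  0.157 -0.044  0.772 -0.     1.571]]
sum234 vs p [-1.41260791  1.17501512]
```

Run:
```python
import numpy as np
D=np.load("ik.npy");r,z,p=D[:,0],D[:,1],D[:,2];q2,q3,q4=D[:,4],D[:,5],D[:,6]
print("pitch",abs(q2-q3+q4+p-np.pi/2).max())
e=q3-q2
A=np.c_[np.ones_like(r),np.sin(q2),np.cos(q2),np.cos(e),np.sin(e),np.sin(p),np.cos(p)]
for y in(r,z):
    x,res,rk,_=np.linalg.lstsq(A,y,rcond=None);print(x.round(4),rk,abs(A@x-y).max())
```

```text
pitch 2.3987567298149157
[-0.0834  0.5316 -0.0057  0.5295 -0.074   0.3673  0.0198] 7 0.45484979267765413
[ 1.435e-01  0.000e+00  5.310e-01  7.970e-02  4.514e-01 -5.000e-04
 -3.707e-01] 7 7.521872014137898e-11
```

The tool-down kinematics fit exactly: shoulder height 0.1435, upper arm 0.531, forearm 0.451 with a 0.08 offset, wrist to TCP 0.371. Next I'll locate the grey post beside the arm, the ram top and the lever end.

Run:
```python
from cell import robot
from h import *
T=robot.calibration("top");S=robot.calibration("scene");W=robot.calibration("wrist")
w=cv2.imread("pics/wrist0.png")
cv2.imwrite("pics/wc.png",cv2.resize(w[0:260,0:260],None,fx=2.3,fy=2.3))
# post: scene left edge line and wrist edges -> plane intersection
def plane(c,a,b):
    p,d=ray(c,*a);_,e=ray(c,*b);n=np.cross(d,e);n/=np.linalg.norm(n);return n,n@p
print("post top scene y=",[ (lambda p,d:(p+d*((y-p[1])/d[1])).round(3))(*ray(S,507,8)) for y in(-.3,-.35,-.4,-.6,-1.)])
print("post low scene",[ (lambda p,d:(p+d*((y-p[1])/d[1])).round(3))(*ray(S,468,190)) for y in(-.2,-.3,-.35,-.4,-.6)])
for P in [(.19,-.35,0),(.19,-.35,.2),(.19,-.35,.5),(.38,-.1,.3),(.38,-.1,.5),(.155,-.11,.5),(.24,-.105,.435)]:
    print(P,"S",proj(S,P).round(),"T",proj(T,P).round(),"W",proj(W,P).round())
```

```text
post top scene y= [array([ 0.368, -0.3  ,  0.389]), array([ 0.395, -0.35 ,  0.387]), array([ 0.422, -0.4  ,  0.385]), array([ 0.529, -0.6  ,  0.377]), array([ 0.743, -1.   ,  0.362])]
post low scene [array([ 0.31 , -0.2  ,  0.063]), array([ 0.363, -0.3  ,  0.018]), array([ 0.39 , -0.35 , -0.004]), array([ 0.417, -0.4  , -0.026]), array([ 0.523, -0.6  , -0.116])]
(0.19, -0.35, 0) S [557. 221.] T [546. 373.] W [146.  79.]
(0.19, -0.35, 0.2) S [590. 125.] T [629. 394.] W [-19.  69.]
(0.19, -0.35, 0.5) S [653. -66.] T [923. 472.] W [693. 113.]
(0.38, -0.1, 0.3) S [427.  65.] T [479. 257.] W [15469. 12836.]
(0.38, -0.1, 0.5) S [449. -69.] T [581. 235.] W [886. 591.]
(0.155, -0.11, 0.5) S [618. -82.] T [631. 518.] W [1328.  205.]
(0.24, -0.105, 0.435) S [530. -22.] T [560. 387.] W [1659.  585.]
```

View pics/wc.png

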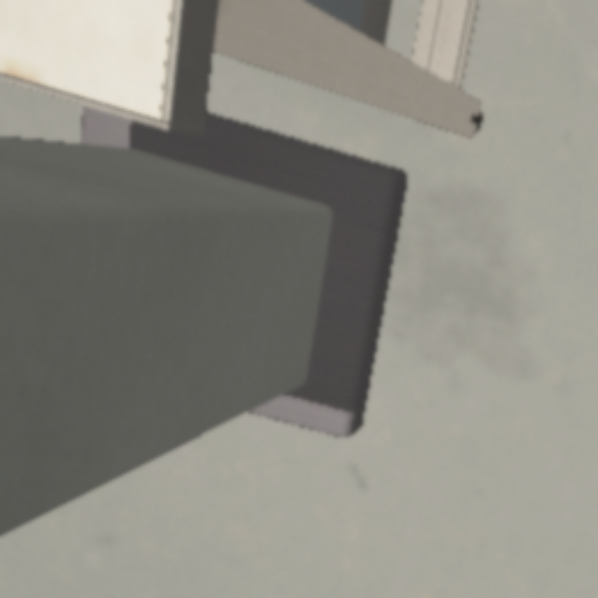

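The grey "post" in the wrist view is just the cart pedestal on the floor below. The actual obstacles are the press ram and lever. I'll lift high where the arm stands, then look before swinging across.

Run:
```python
from cell import robot
from h import *
robot.goto_joints([-1.291,0,1.0,1.95,0,1.571])
s=robot.sense();print(s["t"],s["position"],s["wrist_force"])
robot.goto_joints([-1.1,0,1.0,1.4,.9,1.571])
s=robot.sense();print(s["t"],s["position"],s["wrist_force"])
for n in("wrist","scene"):
  cv2.imwrite(f"pics/{n}1.png",robot.get_image(n)[:,:,::-1])
W=robot.calibration("wrist");print(W["position"],-W["rotation"][:,2])
for P in [(.42,-.08,.285),(.282,-.099,.4),(.155,-.11,.5),(.39,-.15,.4),(.39,-.15,.5),(.39,-.15,.6)]: print(P,proj(W,P).round())
```

```text
2.0083 [ 0.10872184 -0.37842654  0.79465304] [ 0.16947602 -1.24602847 -1.21840433]
3.4083 [ 0.35549241 -0.31397331  0.98533437] [-0.00415322 -0.54676164  0.19188499]
[ 0.30677431 -0.23165851  1.02614614] [ 0.84440368 -0.42728319 -0.32312769]
(0.42, -0.08, 0.285) [-684.  174.]
(0.282, -0.099, 0.4) [-1559.   317.]
(0.155, -0.11, 0.5) [20345. -3058.]
(0.39, -0.15, 0.4) [-625.  244.]
(0.39, -0.15, 0.5) [-603.  212.]
(0.39, -0.15, 0.6) [-574.  167.]
```

View pics/wrist1.png

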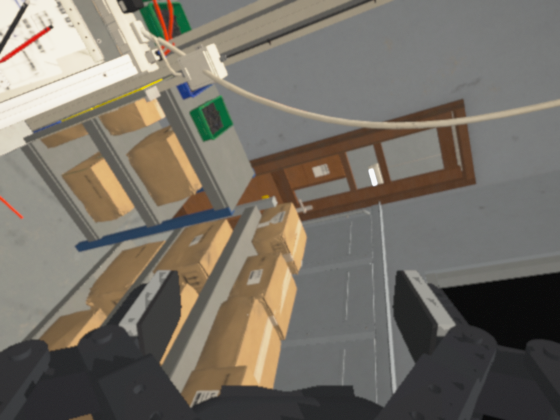

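That view points past the press at boxes and the wall. I'll point down and take a look just short of it.

Run:
```python
from cell import robot
from h import *
robot.goto_joints([-0.85,0,1.0,1.95,-.4,1.571])
s=robot.sense();print(s["t"],s["position"],s["eef_rot"][:,2])
cv2.imwrite(f"pics/wrist2.png",robot.get_image("wrist")[:,:,::-1])
W=robot.calibration("wrist");print(W["position"],-W["rotation"][:,2])
for P in [(.42,-.08,.285),(.282,-.099,.4),(.155,-.11,.5),(.39,-.15,.4),(.39,-.15,.5),(.39,-.15,.6)]: print(P,proj(W,P).round())
```

```text
4.6917 [ 0.18734288 -0.34461117  0.81022828] [ 0.06211062 -0.65946331 -0.74916648]
[ 0.24857091 -0.26461175  0.83849129] [-0.19482192 -0.76076203 -0.6191006 ]
(0.42, -0.08, 0.285) [-460. -824.]
(0.282, -0.099, 0.4) [-608. -574.]
(0.155, -0.11, 0.5) [-852. -246.]
(0.39, -0.15, 0.4) [-298. -668.]
(0.39, -0.15, 0.5) [ -455. -1033.]
(0.39, -0.15, 0.6) [-1200. -2772.]
```

View pics/wrist2.png

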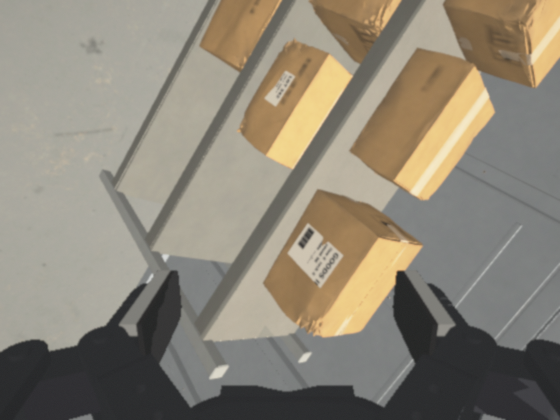

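Run:
```python
from cell import robot
from h import *
robot.goto_joints([-0.95,0,1.0,1.95,.8,1.571])
s=robot.sense();print(s["t"],s["position"],s["eef_rot"][:,2],s["wrist_force"])
cv2.imwrite(f"pics/wrist3.png",robot.get_image("wrist")[:,:,::-1])
W=robot.calibration("wrist");print(W["position"],-W["rotation"][:,2])
for P in [(.42,-.08,.285),(.282,-.099,.4),(.155,-.11,.5),(.39,-.15,.4),(.39,-.15,.5),(.39,-.15,.6)]: print(P,proj(W,P).round())
```

```text
5.85 [ 0.33541113 -0.19462651  0.85066391] [ 0.81885641  0.08650703 -0.56744226] [ 0.13755659  0.46648904 -0.39706747]
[ 0.30403639 -0.14314871  0.93532412] [ 0.68317656 -0.14213777 -0.71628671]
(0.42, -0.08, 0.285) [ 37. 299.]
(0.282, -0.099, 0.4) [-69. 392.]
(0.155, -0.11, 0.5) [-331.  608.]
(0.39, -0.15, 0.4) [ 66. 339.]
(0.39, -0.15, 0.5) [ 81. 327.]
(0.39, -0.15, 0.6) [103. 309.]
```

View pics/wrist3.png

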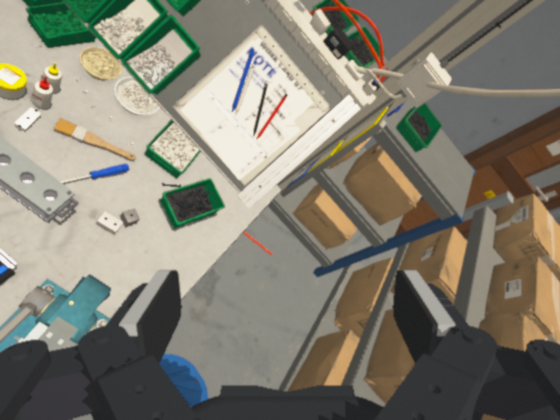

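Nothing stands above z ≈ 0.6 at the press; only its teal top shows at (90,300). So the high sweep is clear. I'll swing to the work side and measure the caps and holes in the images I already have.

Run:
```python
from cell import robot
from h import *
T=robot.calibration("top");S=robot.calibration("scene")
t=cv2.imread("pics/top0.png");s=cv2.imread("pics/scene0.png")
hue={"blue":(105,125),"green":(55,90),"red":(0,8),"yellow":(22,34)}
def cen(im,box,h):
    x0,y0,x1,y1=box;c=cv2.cvtColor(im[y0:y1,x0:x1],cv2.COLOR_BGR2HSV)
    m=cv2.inRange(c,(h[0],130,50),(h[1],255,255))
    n,l,st,ce=cv2.connectedComponentsWithStats(m);i=1+np.argmax(st[1:,4]);x,y,w,hh,a=st[i]
    return ce[i]+[x0,y0],(x+x0,y+y0,w,hh,a)
for k,h in hue.items():
    a,sa=cen(t,(210,215,345,250),h);b,sb=cen(s,(220,170,340,240),h)
    P,e=tri(T,a,S,b)
    print(k,a.round(1),sa,b.round(1),sb,"tri",P.round(4),round(e,4))
# carriers in top (black discs) plate holes
g=cv2.cvtColor(t,cv2.COLOR_BGR2GRAY)
# plate: colour mask
print("rack plate px",t[155,239],t[153,267],"bench",t[190,280])
```

```text
blue [236.  229.5] (np.int32(230), np.int32(223), np.int32(13), np.int32(14), np.int32(120)) [240.1 212.1] (np.int32(234), np.int32(202), np.int32(13), np.int32(20), np.int32(222)) tri [0.4484 0.247  0.085 ] 0.0007
green [267.6 229.2] (np.int32(262), np.int32(223), np.int32(12), np.int32(13), np.int32(92)) [267.8 202.5] (np.int32(262), np.int32(195), np.int32(12), np.int32(17), np.int32(135)) tri [0.4498 0.1888 0.086 ] 0.0004
red [299.1 228.6] (np.int32(293), np.int32(222), np.int32(13), np.int32(14), np.int32(130)) [293.5 195.5] (np.int32(288), np.int32(187), np.int32(12), np.int32(18), np.int32(203)) tri [0.452  0.1302 0.0831] 0.0003
yellow [330.2 228.3] (np.int32(323), np.int32(221), np.int32(16), np.int32(16), np.int32(161)) [317.3 187.6] (np.int32(311), np.int32(179), np.int32(13), np.int32(18), np.int32(196)) tri [0.453  0.0724 0.084 ] 0.0004
rack plate px [103 108 105] [101 106 104] bench [104 110 112]
```

Run:
```python
from cell import robot
from h import *
robot.goto_joints([0.25,0,1.0,1.95,0,1.571])
s=robot.sense();print(s["t"],s["position"],s["wrist_force"])
cv2.imwrite("pics/wrist4.png",robot.get_image("wrist")[:,:,::-1])
```

```text
7.3083 [0.38028393 0.09675915 0.79591094] [-0.5050928   0.07807081 -0.49675908]
```

View pics/wrist4.png

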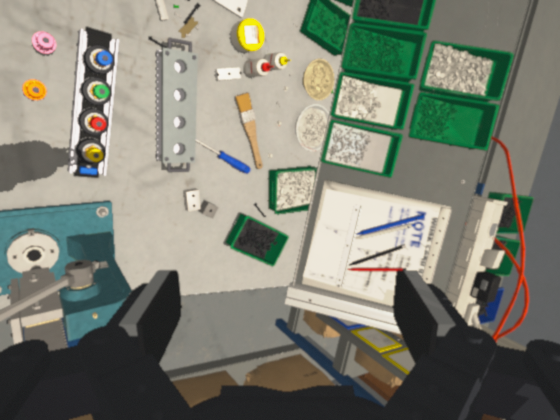

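Now over the work, with the track and rack at the upper left of the image. I'll move to a tool-down look above both for precise measurements.

Run:
```python
from cell import robot
from h import *
R=np.array([[0,1,0],[1,0,0],[0,0,-1.]])
robot.reach([.48,.16,.38],R)
s=robot.sense();print(s["t"],s["position"])
W=robot.calibration("wrist");im=robot.get_image("wrist")
cv2.imwrite("pics/wrist5.png",im[:,:,::-1]);np.save("W5.npy",W,allow_pickle=True)
```

```text
8.9583 [0.48034254 0.15992144 0.38137382]
```

View pics/wrist5.png

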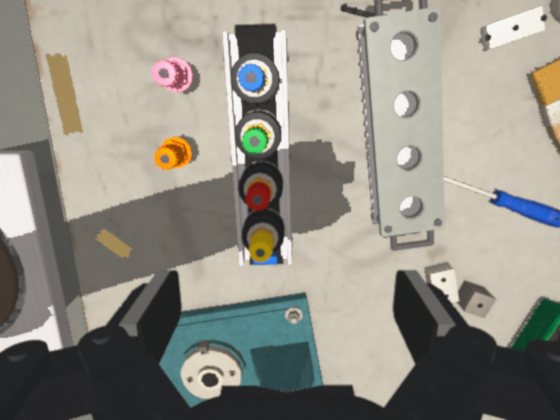

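Run:
```python
from h import *
im=cv2.imread("pics/wrist5.png")
cv2.imwrite("pics/w5a.png",cv2.resize(im[10:240,350:455],None,fx=2.6,fy=2.6,interpolation=cv2.INTER_CUBIC))
cv2.imwrite("pics/w5b.png",cv2.resize(im[40:280,210:310],None,fx=2.5,fy=2.5,interpolation=cv2.INTER_CUBIC))
W=np.load("W5.npy",allow_pickle=True).item()
print(W["position"],-W["rotation"][:,2])
print(im[75,422],im[130,422],im[46,395],im[46,408])
# holes: deviation from plate colour
hsv=cv2.cvtColor(im,cv2.COLOR_BGR2LAB).astype(int)
pl=np.median(hsv[60:220,415:430].reshape(-1,3),0);print(pl)
d=np.abs(hsv[:,:,0]-pl[0])
m=(d>16).astype(np.uint8)*255
cv2.imwrite("pics/w5m.png",cv2.resize(m[10:240,350:455],None,fx=2.6,fy=2.6))
```

```text
[0.48109488 0.23698989 0.45158928] [ 0.00220726 -0.30044869 -0.95379543]
[177 191 190] [177 189 190] [246 246 247] [137 140 144]
[193. 126. 135.]
```

```bash
python3 -c "
import cv2,numpy as np
a=[cv2.imread('pics/w5%s.png'%k) for k in 'amb']
h=max(x.shape[0] for x in a)
cv2.imwrite('pics/w5all.png',np.hstack([cv2.copyMakeBorder(x,0,h-x.shape[0],0,5,0) for x in a])[:600,:800])"
```

```text
(no output)
```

View pics/w5all.png

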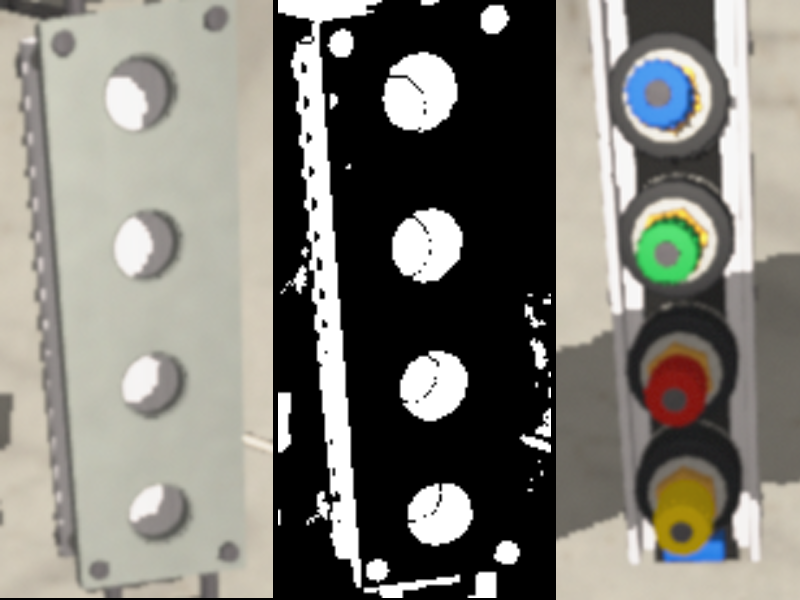

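Run:
```python
from h import *
from cell import robot
W=np.load("W5.npy",allow_pickle=True).item()
im=cv2.imread("pics/wrist5.png")
caps={"blue":(250.2,76.9),"green":(254.2,140.9),"red":(257.4,199.3),"yellow":(260.2,252.9)}
C={k:onz(W,*p,.1) for k,p in caps.items()}
for k in C: print(k,C[k].round(4))
P=np.array([C[k][:2] for k in caps]);print("pitch",np.linalg.norm(np.diff(P,axis=0),axis=1).round(4))
L=cv2.cvtColor(im,cv2.COLOR_BGR2LAB)[:,:,0].astype(int)
m=(abs(L-193)>16).astype(np.uint8)*255;m=cv2.morphologyEx(m,cv2.MORPH_CLOSE,np.ones((3,3)))
H=[]
for c in cv2.findContours(m[20:240,380:430],cv2.RETR_EXTERNAL,cv2.CHAIN_APPROX_NONE)[0]:
    a=cv2.contourArea(c)
    if 250<a<900:
        e=cv2.fitEllipse(c); H.append((e[0][0]+380,e[0][1]+20)); print("hole",H[-1],a,np.round(e[1],1))
H=sorted(H,key=lambda p:p[1])
T=robot.calibration("top")
for z in(.05,.06):
    Q=np.array([onz(W,*p,z)[:2] for p in H]);print(z,Q.round(4),np.linalg.norm(np.diff(Q,axis=0),axis=1).round(4))
Q=np.array([onz(W,*p,.05)[:2] for p in H])
cen=Q.mean(0);d=Q[0]-Q[3];yaw=np.arctan2(-d[0],d[1]);print("rack",cen,yaw)
for i,q in enumerate(Q): print("top proj",proj(T,[*q,.05]).round(1))
for k in C: print("top cap",proj(T,[*C[k][:2],.085]).round(1))
np.save("Q.npy",Q);np.save("C.npy",P)
```

```text
blue [0.449  0.2468 0.1   ]
green [0.451  0.1891 0.1   ]
red [0.4526 0.131  0.1   ]
yellow [0.454  0.0723 0.1   ]
pitch [0.0577 0.0581 0.0587]
hole (411.73620414733887, 207.25938415527344) 432.5 [22.2 24.9]
hole (409.4526786804199, 157.88511657714844) 494.5 [23.5 26.9]
hole (406.9513053894043, 103.86022186279297) 546.5 [25.1 27.9]
hole (404.13794136047363, 45.00332069396973) 633.5 [26.9 30.2]
0.05 [[0.6008 0.2784]
 [0.6093 0.221 ]
 [0.6176 0.1634]
 [0.626  0.106 ]] [0.0581 0.0582 0.058 ]
0.06 [[0.5979 0.2774]
 [0.6061 0.2214]
 [0.6142 0.1652]
 [0.6224 0.1092]] [0.0566 0.0568 0.0565]
rack [0.61343848 0.19218879] 0.1446897799419765
top proj [224.2 157.2]
top proj [252.9 153.5]
top proj [281.6 149.8]
top proj [310.1 146.2]
top cap [236.3 229.3]
top cap [267.4 228.6]
top cap [298.6 228.1]
top cap [330.2 227.6]
```

The wrist view puts the caps 57.7–58.7 mm apart and the holes exactly 58.0–58.2 mm apart, with the rack yawed 0.145 rad. Both agree with the top view. Blue goes first.

```bash
cat > pp.py <<'E'
from cell import robot
from h import *
Q=np.load("Q.npy");C=np.load("C.npy")
def Rdown(yaw):
    c,s=np.cos(yaw),np.sin(yaw);return np.array([[c,-s,0],[s,c,0],[0,0,1]])@np.array([[0,1,0],[1,0,0],[0,0,-1.]])
ZT=.225;ZP=.138
def pick(i,first=False):
    R=Rdown(.026)
    if first: robot.reach([*C[i],ZT],R); robot.gripper_to(.06)
    else: robot.move_straight([*C[i],ZT],R,v=.3)
    h=robot.move_straight([*C[i],ZP],v=.15,f_stop=12)
    robot.gripper_to(0.0)
    s=robot.sense();print(i,"pick",h,"z",s["position"][2].round(4),"w",round(s["width"],4),"t",round(s["t"],2))
    return s
def lift(i):
    p=robot.sense()["position"];h=robot.move_straight([p[0],p[1],ZT],v=.15,f_stop=40)
    s=robot.sense();print("lift",h,"w",round(s["width"],4),s["wrist_force"].round(2))
def over(i): robot.move_straight([*Q[i],ZT],Rdown(.145),v=.2)
def place(i,zp):
    q=Q[i]
    h1=robot.move_straight([*q,zp-.006+.004],v=.1,f_stop=12)
    s=robot.sense();print("down",h1,s["position"].round(4),s["wrist_force"].round(1))
    if h1: return False
    h2=robot.move_straight([*q,zp-.006-.002],v=.02,f_stop=5)
    s=robot.sense();print("seat",h2,"dz",(s["position"][2]-zp+.006).round(4),s["wrist_force"].round(1))
    return True
def release(i):
    robot.gripper_to(.055);robot.move_straight([*Q[i],ZT],v=.2);print("t",robot.sense()["t"])
E
python3 - <<'E'
from pp import *
s=pick(0,True);np.save("zp.npy",s["position"][2]);lift(0);over(0)
print(robot.sense()["t"])
for n in("scene","wrist"):cv2.imwrite(f"pics/{n}6.png",robot.get_image(n)[:,:,::-1])
E
```

```text
0 pick False z 0.1393 w 0.023 t 11.3
lift False w 0.0226 [ 0.11  0.13 -2.  ]
12.9583
```

View pics/scene6.png

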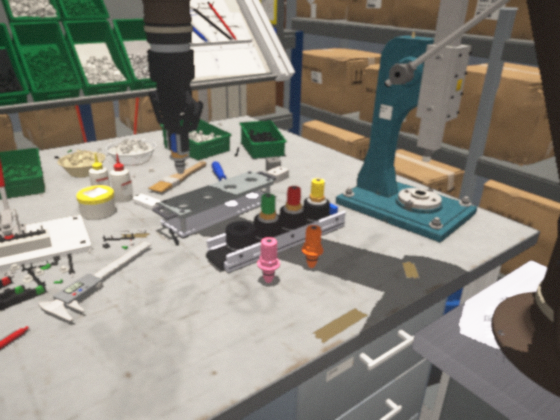

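View pics/wrist6.png

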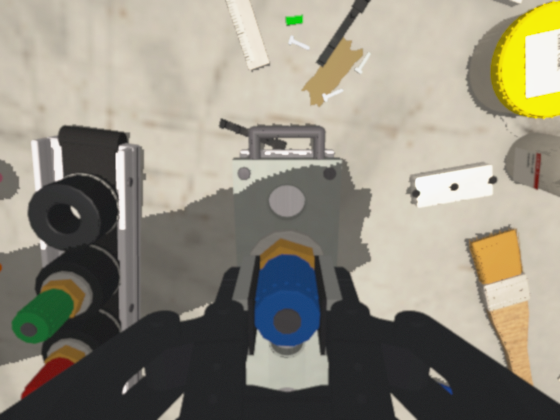

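Blue is held upright at (287,300). I'll check whether the circle at (287,200) is hole 1 in its expected place.

Run:
```python
from pp import *
W=robot.calibration("wrist")
for q in Q[:2]: print(proj(W,[*q,.05]).round(1))
im=cv2.imread("pics/wrist6.png");g=cv2.medianBlur(cv2.cvtColor(im,cv2.COLOR_BGR2GRAY),5)
r=np.full_like(g,0)
print(cv2.HoughCircles(g[170:240,240:335],cv2.HOUGH_GRADIENT,1,50,param1=60,param2=12,minRadius=12,maxRadius=28))
s=robot.sense();print(s["position"])
# predicted nose tip & cap top
p=s["position"];z=p[2]-.1393+.026;print(proj(W,[*Q[0],z+.0745]),proj(W,[p[0],p[1],z+.03]))
```

```text
[287.  203.1]
[287.1 277.1]
[[[47.5 33.5 18.5]]]
[0.59994485 0.27828445 0.22512408]
[287.01007324 321.06581341] [285.01118994 262.69075591]
```

Hole 1 is at (287.5,203.5) against (287.0,203.1) predicted, and the cap top is where expected. The arm sits 0.9 mm short in x, so I'll correct for that and lower.

```bash
cat >> pp.py <<'E'
def place(i,zp):
    a=robot.sense()["position"]; q=Q[i]+(Q[i]-a[:2]); 
    h1=robot.move_straight([*q,zp-.006+.003],v=.1,f_stop=12)
    s=robot.sense();print("down",h1,(s["position"][:2]-Q[i]).round(4),s["position"][2].round(4),s["wrist_force"].round(1))
    if h1: return False
    h2=robot.move_straight([*q,zp-.006-.006],v=.02,f_stop=6)
    s=robot.sense();print("seat",h2,"dz",(s["position"][2]-zp+.006).round(4),s["wrist_force"].round(1))
    return True
E
python3 - <<'E'
from pp import *
zp=float(np.load("zp.npy"))
ok=place(0,zp);print(ok,robot.sense()["t"])
cv2.imwrite("pics/scene7.png",robot.get_image("scene")[:,:,::-1])
if ok:
    release(0)
    cv2.imwrite("pics/wrist7.png",robot.get_image("wrist")[:,:,::-1])
E
```

```text
down False [0.0013 0.0003] 0.1371 [-0.5  0.2 -1.6]
seat True dz 0.0 [ 0.2 -0.1  3.6]
True 14.4083
t 15.4833
```

View pics/wrist7.png

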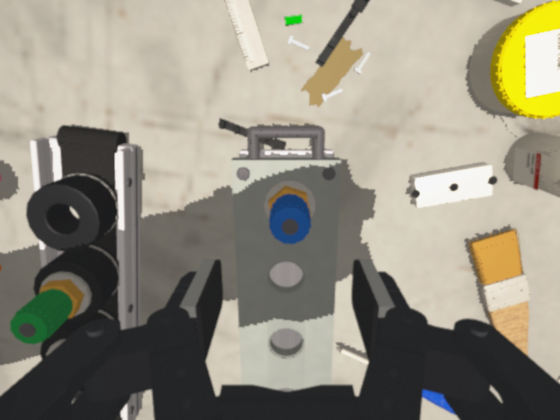

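Blue is seated at the exact expected height (dz 0.0 mm). Green, red and yellow are next, stopping on any anomaly.

Run:
```python
from pp import *
import sys
for i in (1,2,3):
    s=pick(i)
    if not .020<s["width"]<.026: print("grip?");break
    zp=s["position"][2];lift(i)
    if robot.sense()["width"]<.02: print("lost");break
    over(i);robot.sleep(.25)
    cv2.imwrite(f"pics/w8_{i}.png",robot.get_image("wrist")[:,:,::-1])
    if not place(i,zp): print("STOP");break
    release(i)
    W=robot.calibration("wrist");cv2.imwrite(f"pics/w9_{i}.png",robot.get_image("wrist")[:,:,::-1])
```

```text
1 pick False z 0.1393 w 0.0228 t 17.4
lift False w 0.0229 [ 0.39 -0.41 -1.62]
down False [0.0009 0.0002] 0.1371 [ 0.1  0.4 -1.8]
seat True dz 0.0 [-0.2  0.2  4.4]
t 21.7667
2 pick False z 0.1392 w 0.0228 t 23.7
lift False w 0.0226 [-0.34 -0.35 -1.26]
down False [0.0009 0.0002] 0.137 [-0.   0.3 -1.6]
seat True dz 0.0001 [-0.5  0.6  4.4]
t 28.1083
3 pick False z 0.1392 w 0.0228 t 30.07
lift False w 0.0227 [-0.55 -0.03 -1.77]
down False [0.0009 0.0002] 0.137 [ 0.5  0.1 -0.6]
seat True dz 0.0001 [-0.9 -0.   4.4]
t 34.5083
```

All four seated at the expected height. I'll back away and check from all the cameras.

Run:
```python
from pp import *
robot.move_straight([.48,.16,.38],Rdown(0),v=.25);robot.sleep(.2)
W=robot.calibration("wrist");T=robot.calibration("top");S=robot.calibration("scene")
I={n:robot.get_image(n)[:,:,::-1].copy() for n in("wrist","scene","top")}
for n,c in(("wrist",W),("scene",S),("top",T)):
    print(n,[proj(c,[*q,.0945]).round(1).tolist() for q in Q])
cv2.imwrite("pics/f_w.png",cv2.resize(I["wrist"][0:260,180:480],None,fx=2.2,fy=2.2,interpolation=cv2.INTER_CUBIC))
cv2.imwrite("pics/f_s.png",cv2.resize(I["scene"][120:290,110:360],None,fx=3,fy=3,interpolation=cv2.INTER_CUBIC))
cv2.imwrite("pics/f_t.png",I["top"])
print(robot.sense()["t"])
```

```text
wrist [[422.4, 38.0], [424.7, 105.1], [426.7, 166.0], [428.4, 221.0]]
scene [[180.5, 181.1], [205.7, 173.2], [229.0, 165.8], [250.4, 159.1]]
top [[221.6, 149.7], [251.8, 145.8], [282.0, 142.0], [311.9, 138.2]]
35.9333
```

View pics/f_w.png

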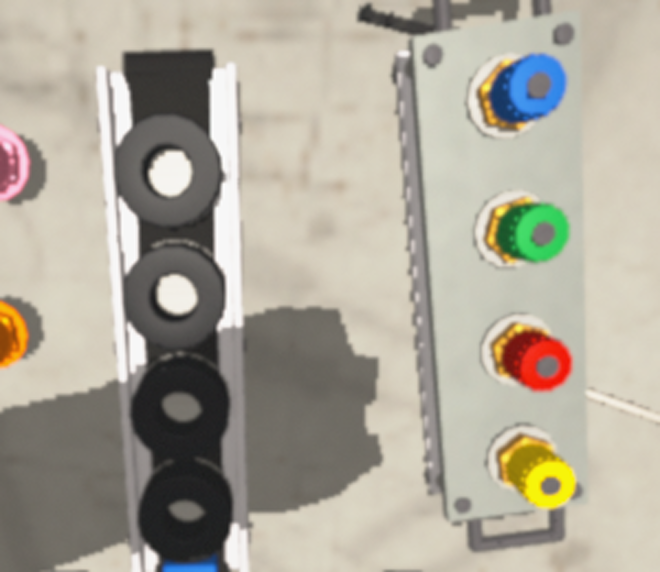

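View pics/f_s.png

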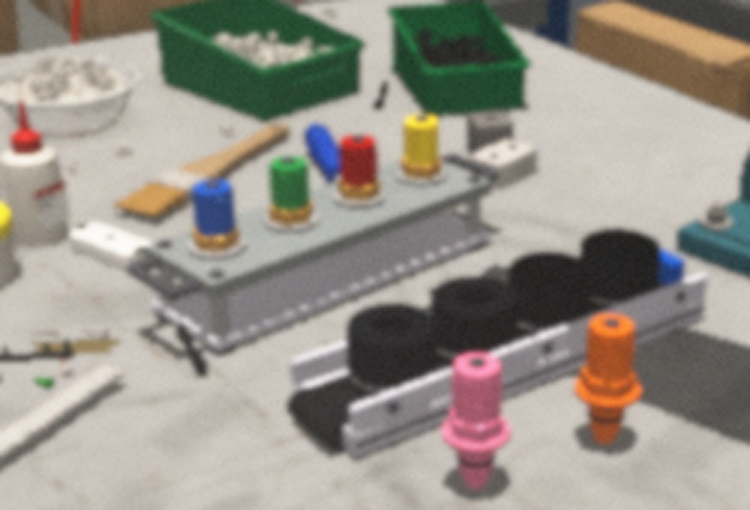

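Run:
```python
from cell import robot
robot.finish_job();print(robot.sense()["t"])
```

```text
the job is handed in; nothing more can be done
the job is handed in; nothing more can be done
```

All four cartridges are in the test rack in track order: blue, green, red, yellow from left to right. I handed the job in at about 36 s of the 93 s allowed. To reach the track, I lifted the arm high over the press and its lever.

**Seating:** Each cartridge went in without catching and stopped within 0.1 mm of the expected height, with about 6 N of contact force. I released each one only after it was seated.

**Final views:** The last wrist and scene pictures show all four upright with their flanges flat on the plate. All carriers are empty, and the pink and orange cartridges were not touched.

**One small disagreement:** In the last wrist view, all four caps sit about 2 pixels (roughly 2 mm) further in x than the hole centres I had measured. That is within the 2.5 mm the hole leaves around the nose, and none of them looks tilted.

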